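# Put the lathe tool holders back in their own trays

## Task

The three lathe tool holders have been put back in one another's trays. Move them round so that each stands upright in the tray of the colour painted on its top, lying lengthways inside it (either way round), with nothing resting on the tray's rim; the empty green tray can park one meanwhile, but keep it clear at the end for the holder now on the lathe. Set the holders down rather than drop them, and leave the bushing, the micrometer and the chuck key as they lie.

Things in the scene. Friction and masses are not known exactly. Their poses are not given: they have to be found in the camera images.
- holder_red: Lathe turning holder, 0.5 kg: dark steel block 68 x 40 x 40 mm with red-painted top, in it a square shank with a brass-coloured insert (104 x 40 mm overall). Origin: mid block, on its underside. x along the tool, cutting end to +x; y across (grip sides at +-20 mm); z up. On top, four 6 mm screws and a 16 mm high nut and stud at y = +10 mm: 56 mm high in all.
- holder_blue: Lathe boring holder, 0.5 kg: dark steel block 68 x 40 x 40 mm with blue-painted top, in it a round steel boring bar (104 x 40 mm overall). Origin: mid block, on its underside. x along the tool, cutting end to +x; y across (grip sides at +-20 mm); z up. On top, four 6 mm screws and a 16 mm high nut and stud at y = +10 mm: 56 mm high in all.
- holder_yellow: Lathe knurling holder, 0.5 kg: dark steel block 68 x 40 x 40 mm with yellow-painted top, in it a square shank with two dark knurling wheels, one above the other (104 x 40 mm overall). Origin: mid block, on its underside. x along the tool, cutting end to +x; y across (grip sides at +-20 mm); z up. On top, four 6 mm screws and a 16 mm high nut and stud at y = +10 mm: 56 mm high in all.
- tray_red: Shallow red sheet-steel tray fixed to the bench, the place of the red-topped holder; another is in it at the start. Inside 122 x 60 mm, outside 126 x 64 mm, plus a flat 18 mm lug at each end; floor 3 mm thick, walls 2 mm thick, rim 11 mm above the bench. Origin: centre of its underside, on the bench. x along its length, y across, z up.
- tray_blue: Shallow blue sheet-steel tray fixed to the bench, the place of the blue-topped holder; another is in it at the start. Inside 122 x 60 mm, outside 126 x 64 mm, plus a flat 18 mm lug at each end; floor 3 mm thick, walls 2 mm thick, rim 11 mm above the bench. Origin: centre of its underside, on the bench. x along its length, y across, z up.
- tray_yellow: Shallow yellow sheet-steel tray fixed to the bench, the place of the yellow-topped holder; another is in it at the start. Inside 122 x 60 mm, outside 126 x 64 mm, plus a flat 18 mm lug at each end; floor 3 mm thick, walls 2 mm thick, rim 11 mm above the bench. Origin: centre of its underside, on the bench. x along its length, y across, z up.
- tray_green: Shallow green sheet-steel tray fixed to the bench, the place of a parting-off holder that is in use on the lathe; empty at the start. Inside 122 x 60 mm, outside 126 x 64 mm, plus a flat 18 mm lug at each end; floor 3 mm thick, walls 2 mm thick, rim 11 mm above the bench. Origin: centre of its underside, on the bench. x along its length, y across, z up.
- bushing: Turned brass bushing standing on its flange on the bench: flange 48 mm across, 40 mm high. Origin: centre of its underside. A bystander.
- micrometer: Micrometer lying flat on the bench, grey bow and steel barrel, about 120 x 55 mm, 16 mm high. Origin: on the bench, about the middle of its length; x along the spindle, z up. A bystander.
- chuck_key: Steel T-handled chuck key lying flat on the bench, 106 mm long with a 110 mm cross bar, 18 mm high. Origin: on the bench, below the middle of its shaft; x along the shaft, square end to +x. A bystander.

How it is judged:
At the end, for the whole second after the job is handed in: Each holder stands in the tray of its own colour: centre within 15 mm of the tray's, underside on the tray floor (at most 8 mm above the bench), upright within 0.1 rad, along the tray within 0.3 rad either way round, released and at rest; the green tray is left empty (horizontal distance between holder_red and tray_red below 0.015 m and z of holder_red in the frame of tray_red below 0.008 m and angle between each of holder_red, holder_blue, holder_yellow's own z axis and vertical below 0.1 rad and angle between the x axis of holder_red and the x axis of tray_red, either way round below 0.3 rad and linear speed of each of holder_red, holder_blue, holder_yellow below 0.01 m/s and angular speed of each of holder_red, holder_blue, holder_yellow below 0.1 rad/s and horizontal distance between holder_blue and tray_blue below 0.015 m and z of holder_blue in the frame of tray_blue below 0.008 m and angle between the x axis of holder_blue and the x axis of tray_blue, either way round below 0.3 rad and horizontal distance between holder_yellow and tray_yellow below 0.015 m and z of holder_yellow in the frame of tray_yellow below 0.008 m and angle between the x axis of holder_yellow and the x axis of tray_yellow, either way round below 0.3 rad); the robot touches nothing.
It fails at once if the bushing, the micrometer or the chuck key is disturbed (moved more than 20 mm) (distance of any of bushing, micrometer, chuck_key from where it was at the start of the episode above 0.02 m).
It fails at once if a holder is dropped (in the air, its underside more than 33 mm above the bench, and not in the fingers) ((height (world z) of holder_red above 0.033 m and contact force between holder_red and the fingers below 0.2 N) or (height (world z) of holder_blue above 0.033 m and contact force between holder_blue and the fingers below 0.2 N) or (height (world z) of holder_yellow above 0.033 m and contact force between holder_yellow and the fingers below 0.2 N)).
It also fails if it takes over 96 s, if anything falls off the work surface, if the arm or the gripper's body presses on something with over 40 N, if the wrist force passes 120 N, or if a joint passes its speed limit or range.

## Robot

A 6-joint arm with a two-finger parallel gripper is mounted at the origin on the work surface. World frame = base frame: x ahead of the robot, y to its left, z up, the work surface at z = 0. Lengths are in m, angles in rad, forces in N, time in s.
With the tool pointing down it reaches from about 0.375 to 0.9 m from the base axis. Payload 3.1 kg.
Tool frame: the origin (TCP) lies at the very end of the fingers, on their centre line; the grasp point (between the pads) lies 19 mm behind it; x points along the fingers, y is the direction in which the jaws open and shut, and the axes are right-handed (so a half turn about x gives the same grasp; the last joint's range is limited). The gripper opens to 85 mm and grips with 20 to 120 N. Pads are 22 mm wide; open, the fingers measure 114 mm over their backs; the gripper's body (76 mm by 85 mm) begins 54 mm behind the grasp point. The pads swing forward as they close: fully open they stand 13 mm farther back than shut.
Start: joints at [1.052, 0.527, 1.433, -0, 1.181, -0.178], TCP at [0.209, 0.589, 0.231] pointing down, gripper open.
Joint ranges: [-3.08, 3.08], [-0.75, 2.2], [0.22, 2.44], [-1.43, 4.57], [0, 2.65], [-2.85, 2.85]. Speed limits (rad/s): [2.79, 2.79, 3.14, 3.14, 3.14, 3.14].

## Interface

Orientations are given as a unit quaternion [x, y, z, w].
In Python, from station import sense, snapshot, camera_model, sign_off gives the robot as it stands.
- The arm moves only by the tool step_arm, never from a script. Its argument "increments" is one flat list of numbers, 5 for each row, row after row: the shift along the tool's x, y, z in units of 60 mm (1.0 is 60 mm), then the turn about the tool's x in units of 5 degrees (1.0 is 5 degrees), then the closure, from 0 (fully open) to 1 (shut). A call has exactly 5 rows; each row is the pose to reach, as a shift and turn from the pose measured when the call began, along the tool's axes at that moment; what a row does not reach only later rows make up. A row lasts 1/8 s, in which the tool goes at most 62.5 mm and 10.7 degrees, less where a joint would pass 70% of its speed; a pose out of reach is approached as far as the arm can. A call with a gripper value outside its range is refused whole. The fingers move at their own pace and stop on an object; "grip_force" is the grip in N (left out, the last holds). Time passes only in rows, so rows that repeat a pose let the fingers close, or fill a call up. It gives the time, the measured TCP pose, the force and the opening at its end, in the units of the state.
- sense(): the state, without advancing time (a new reading comes with each control period).
- snapshot(name): name is "scene" or "top" or "wrist"; returns the picture (420x560x3 uint8, blue, green, red); there is no depth.
- camera_model(name): a dict with "vertical_fov" (degrees; the focal length in pixels is half the picture's height over the tangent of half this angle, whatever the lens; pixels are square), "cx", "cy" (the principal point, pixels), "R" (3x3) and "t" (3): a world point X has camera coordinates R X + t. Camera axes: x right, y down, z forward; pixel columns grow to the right and rows downward; lengths in m; the calibration is good to about 2 mm. A picture is of the moment at which its call begins: read the wrist's pose just before it. camera_model takes no time and is no camera call; for the wrist camera it gives the pose at the moment of the call.
- sign_off(): hands the job in, once; it reports no verdict.
The state is a dict: "t": time; "q": joint angles; "qd": joint speeds; "tau": joint torques, N m; "tcp_pos": TCP position; "tool_rot": TCP orientation; "force": force on the tool from outside, world axes, zero at the start; "ft_torque": the same for the moment, N m; "finger_gap": opening from 0.0 (shut) to 1.0 (fully open).
Only numpy, scipy, OpenCV 4.12 (cv2) and the standard library are available. Lean on these libraries where they do the work, as an engineer would, in place of code of your own. Each camera call takes 0.05 s, during which the arm holds its last target. There are 200 camera calls.

## Working session

There is one attempt and no reset: what is moved stays moved. The work goes in short steps, Python scripts to look and compute and a tool call to move; the robot and the scene stay as the last step left them, time stands still between calls to the robot, and variables do not carry over. Pictures are saved under pics/ and viewed, about 12 in all and at most 16, crops included, and the job is handed in when it is done.

Besides the shell and the picture viewer there is one more tool, called after "Request:" as name(argument=value, ...) on one line, values as JSON. step_arm: Moves the arm, as the interface text tells. Its arguments: {"type":"object","properties":{"increments":{"type":"array","items":{"type":"number"}},"grip_force":{"type":"number"}},"required":["increments"]}

```bash
ls; mkdir -p pics; python3 - <<'E'
from station import *
import cv2
print(sense())
for n in("top","scene"):
    cv2.imwrite(f"pics/{n}0.png",snapshot(n)); print(n,camera_model(n))
E
```

```text
pics
{'t': 0.0, 'q': array([ 1.05147313e+00,  5.28444319e-01,  1.43393872e+00, -1.62683134e-05,
        1.18140801e+00, -1.78497514e-01]), 'qd': array([-0.00051021,  0.00077545,  0.00154634,  0.00067999,  0.00107571,
        0.00077104]), 'tau': array([ 4.19173521e-04, -4.42363358e+01, -1.78020555e+01, -1.73601888e-04,
        8.57255742e-03, -1.59243916e-05]), 'tcp_pos': array([0.20851867, 0.58840705, 0.23033547]), 'tool_rot': array([ 0.11918323,  0.6971249 , -0.1206477 ,  0.69660345]), 'force': array([-0.41782763, -1.08632128, -0.29931892]), 'ft_torque': array([ 0.02241431, -0.05394985, -0.0275255 ]), 'finger_gap': 0.9995615839108767}
top {'vertical_fov': 44.803987200516495, 'cx': 281.2720599635997, 'cy': 210.85784269720736, 'R': array([[-0.02203862, -0.99948399, -0.02336789],
       [-0.98877927,  0.02524494, -0.14723534],
       [ 0.14774928,  0.01986082, -0.98882541]]), 't': array([0.00434254, 0.541002  , 0.98328164])}
scene {'vertical_fov': 42.85048467343905, 'cx': 285.7444856584582, 'cy': 209.16369820743492, 'R': array([[ 0.33842682,  0.94094524, -0.00945247],
       [ 0.62112944, -0.23092306, -0.74891439],
       [-0.70687022,  0.24758151, -0.66259934]]), 't': array([-0.15242021, -0.30825539,  1.6083016 ])}
```

View pics/top0.png

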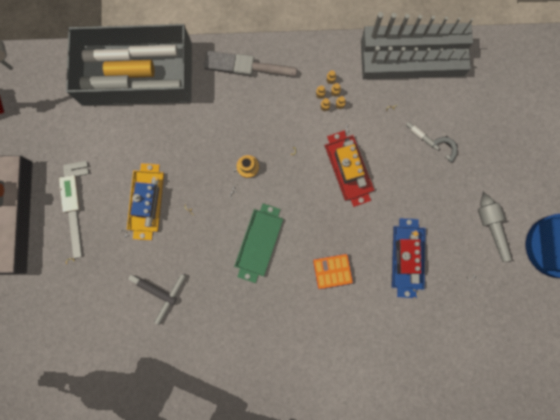

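View pics/scene0.png

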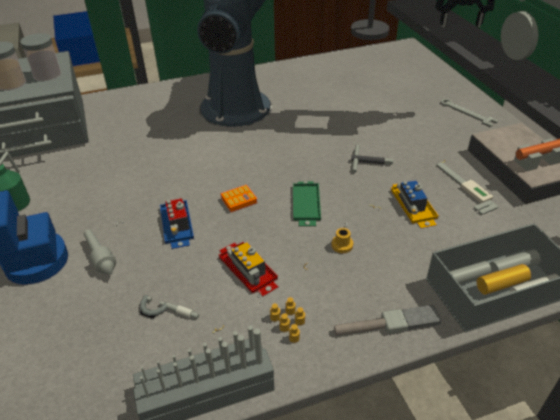

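```bash
cat > h.py <<'E'
from station import *
import numpy as np, cv2
from scipy.spatial.transform import Rotation as Ro
def cast(uv,m,z):
    uv=np.asarray(uv,float).reshape(-1,2); f=210/np.tan(np.radians(m["vertical_fov"]/2))
    d=np.c_[(uv[:,0]-m["cx"])/f,(uv[:,1]-m["cy"])/f,np.ones(len(uv))]@m["R"]
    c=-m["R"].T@m["t"]
    return (c+d*((z-c[2])/d[:,2])[:,None])[:,:2]
HUE={"red":[(0,6),(172,180)],"yellow":[(16,32)],"green":[(60,90)],"blue":[(100,125)]}
def mask(im,col,smin=120,vmin=40):
    h=cv2.cvtColor(im,cv2.COLOR_BGR2HSV); M=np.zeros(im.shape[:2],np.uint8)
    for a,b in HUE[col]: M|=cv2.inRange(h,(a,smin,vmin),(b,255,255))
    return M
def rect(pts):
    (c,(w,h),a)=cv2.minAreaRect((pts*1000).astype(np.float32))
    if w<h: w,h,a=h,w,a+90
    return np.round(c,1),round(w,1),round(h,1),round((a+90)%180-90,1)   # mm, long-axis angle deg
def find(im,m,col,win,z,**k):
    M=mask(im,col,**k); x0,y0,x1,y1=win; B=np.zeros_like(M); B[y0:y1,x0:x1]=M[y0:y1,x0:x1]
    v,u=np.nonzero(B); return rect(cast(np.c_[u,v],m,z))+(len(u),)
def yaw(q): # world yaw of tool y, deg, mod 180
    y=Ro.from_quat(q).as_matrix()[:,1]; return np.degrees(np.arctan2(y[1],y[0]))
E
python3 - <<'E'
from h import *
im=cv2.imread("pics/top0.png");m=camera_model("top")
W={"yellow":(115,155,175,250),"red":(315,120,385,215),"blue":(380,205,440,310),"green":(225,195,295,295)}
H={"yellow":"blue","red":"yellow","blue":"red"}
for c,w in W.items():
    print(c,find(im,m,c,w,.006))
    if c in H: print("   holder",H[c],find(im,m,H[c],w,.043))
print(yaw(sense()["tool_rot"]))
print(Ro.from_quat(sense()["tool_rot"]).as_matrix().round(2))
x=[im[w[1]:w[1]+100,w[0]:w[0]+70] for w in W.values()]
x=[cv2.resize(cv2.copyMakeBorder(a,0,100-a.shape[0],0,70-a.shape[1],0),None,fx=2.8,fy=2.8,interpolation=2) for a in x]
cv2.imwrite("pics/crops.png",np.hstack(x))
E
```

```text
yellow (array([574.6, 277.2]), 161.8, 66.4, -4.9, 1180)
   holder blue (array([571.5, 272. ]), 61.3, 34.5, -8.3, 281)
red (array([ 634.2, -151.8]), 160.1, 64.2, 17.9, 1034)
   holder yellow (array([ 637.5, -149.6]), 69.5, 41.4, 15.0, 548)
blue (array([ 443.5, -264.5]), 156.5, 61.5, -4.7, 798)
   holder red (array([ 444.4, -259.6]), 66.9, 39.2, -3.2, 528)
green (array([0., 0.]), 0.0, 0.0, 0.0, 0)
70.47554822274518
[[-0.    0.33  0.94]
 [-0.    0.94 -0.33]
 [-1.   -0.   -0.  ]]
```

View pics/crops.png

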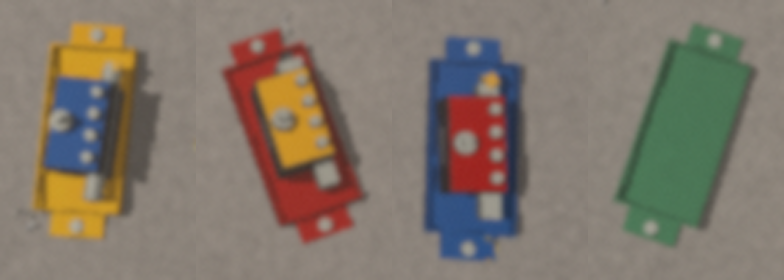

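```bash
cat >> h.py <<'E'
def plan(*targets):
    """targets: (x mm,y mm,z mm,long-axis deg) -> increments from the present pose"""
    s=sense(); R=Ro.from_quat(s["tool_rot"]).as_matrix()
    for x,y,z,a in targets:
        d=R.T@(np.array([x,y,z])/1000-s["tcp_pos"])/.06
        t=(a+90-yaw(s["tool_rot"])+90)%180-90
        print(np.round(d,3),"turn",round(-t/5,2))
    print("t",round(s["t"],2),"tcp",(s["tcp_pos"]*1000).round(1),"long-axis",round(yaw(s["tool_rot"])-90,1),"q6",s["q"][5].round(2),"F",s["force"].round(1),"gap",round(s["finger_gap"],3))
E
python3 - <<'E'
from h import *
im=cv2.imread("pics/top0.png");m=camera_model("top")
print(find(im,m,"green",(225,195,295,295),.006,smin=70))
plan((572,272,200,-6))
E
```

```text
(array([481.3,  40.1]), 156.3, 60.3, -20.1, 1928)
[ 0.51  -2.946  7.472] turn -2.7
t 0.1 tcp [208.6 588.5 230.4] long-axis -19.5 q6 -0.18 F [0.7 0.1 0. ] gap 1.002
```

Request:
step_arm(increments=[0.1, -0.4, 1, -0.5, 0, 0.2, -0.75, 1.9, -1, 0, 0.3, -1.1, 2.8, -1.5, 0, 0.4, -1.5, 3.7, -2, 0, 0.5, -1.8, 4.6, -2.7, 0], grip_force=50)

```text
t: 0.72
tcp_pos: [0.4333, 0.3927, 0.2]
tool_rot: [0.036, 0.707, -0.037, 0.705]
force: [0.7, 0.3, 0.3]
finger_gap: 1.002
```

```bash
python3 -c "
from h import *
plan((572,272,200,-6))"
```

```text
[-0.    -1.762  2.507] turn 0.02
t 0.72 tcp [433.3 392.7 200. ] long-axis -5.9 q6 -0.92 F [0.7 0.3 0.3] gap 1.002
```

Request:
step_arm(increments=[0, -0.6, 0.8, 0, 0, 0, -1.2, 1.7, 0, 0, 0, -1.76, 2.5, 0, 0, 0, -1.76, 2.5, 0, 0, 0, -1.76, 2.5, 0, 0])

```text
t: 1.35
tcp_pos: [0.5708, 0.2719, 0.1993]
tool_rot: [0.036, 0.708, -0.038, 0.705]
force: [0.4, -0.0, 1.2]
finger_gap: 0.998
```

```bash
python3 -c "
from h import *
plan((572,272,200,-6))
m=camera_model('wrist');im=snapshot('wrist');cv2.imwrite('pics/w1.png',im);print(m)
A=(0,0,560,420)
print(find(im,m,'yellow',A,.006),find(im,m,'blue',A,.043))"
```

```text
[-0.012  0.004  0.019] turn 0.0
t 1.35 tcp [570.8 271.9 199.3] long-axis -6.0 q6 -1.2 F [ 0.4 -0.   1.2] gap 0.998
{'vertical_fov': 69.36824677094607, 'cx': 280.3571098696412, 'cy': 210.4072311706334, 'R': array([[ 0.10291839,  0.99468591, -0.00278386],
       [ 0.94392197, -0.09678247,  0.31566511],
       [ 0.3137182 , -0.03511549, -0.94886658]]), 't': array([-0.32926431, -0.5440782 ,  0.18160892])}
(array([658.4, 132.7]), 707.1, 151.4, -59.7, 6231) (array([573.8, 271.1]), 65.3, 36.3, -7.0, 1548)
```

View pics/w1.png

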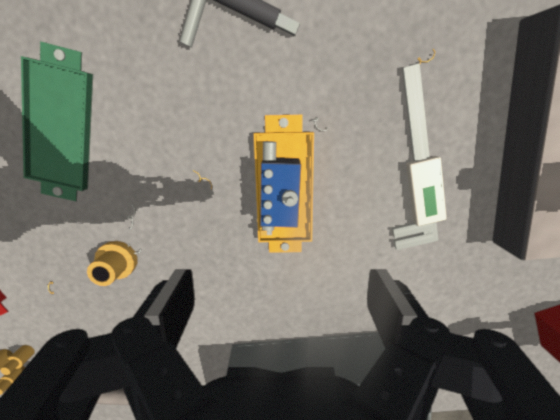

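```bash
python3 -c "
from h import *
m=camera_model('wrist');im=cv2.imread('pics/w1.png')
print(find(im,m,'yellow',(240,105,330,260),.006),find(im,m,'green',(10,30,110,210),.006,smin=70))
plan((574,271,100,-6),(574,271,15,-6))"
```

```text
(array([574.9, 276.4]), 159.8, 65.4, -4.6, 3982) (array([482.5,  38.8]), 159.3, 69.9, -19.7, 8868)
[ 1.657 -0.016  0.071] turn 0.02
[ 3.073 -0.012  0.076] turn 0.02
t 1.4 tcp [570.3 272.6 199.4] long-axis -5.9 q6 -1.2 F [-0.3  1.  -0.7] gap 0.997
```

Request:
step_arm(increments=[0.9, 0, 0.07, 0, 0, 1.8, 0, 0.07, 0, 0, 2.6, 0, 0.07, 0, 0, 3.0, 0, 0.07, 0, 0, 3.05, 0, 0.07, 0, 0])

```text
t: 2.02
tcp_pos: [0.5707, 0.2728, 0.0145]
tool_rot: [0.034, 0.709, -0.037, 0.703]
force: [0.5, 0.4, 0.5]
finger_gap: 1.001
```

Request:
step_arm(increments=[0, 0, 0, 0, 0.5, 0, 0, 0, 0, 1, 0, 0, 0, 0, 1, 0, 0, 0, 0, 1, 0, 0, 0, 0, 1], grip_force=60)

```text
t: 2.65
tcp_pos: [0.5716, 0.2727, 0.0164]
tool_rot: [0.034, 0.709, -0.037, 0.704]
force: [-0.3, -1.5, 5.8]
finger_gap: 0.46
```

```bash
python3 -c "
from h import *
plan()
cv2.imwrite('pics/w2.png',snapshot('wrist'))"
```

```text
t 2.65 tcp [571.6 272.7  16.4] long-axis -5.7 q6 -1.2 F [-0.3 -1.5  5.8] gap 0.46
```

View pics/w2.png

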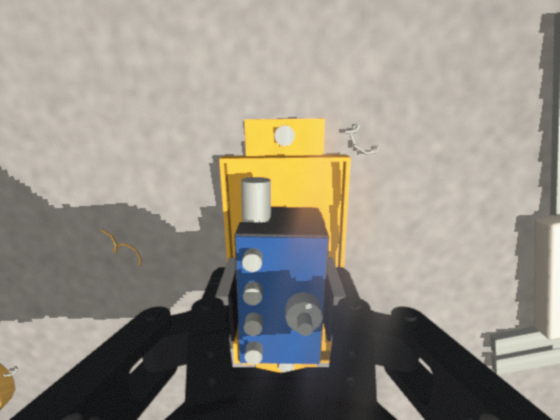

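Request:
step_arm(increments=[-0.1, 0, 0, 0, 1, -0.3, 0, 0, 0, 1, -0.7, 0, 0, 0, 1, -1.1, 0, 0, 0, 1, -1.4, 0, 0, 0, 1], grip_force=80)

```text
t: 3.32
tcp_pos: [0.5721, 0.273, 0.1015]
tool_rot: [0.034, 0.708, -0.037, 0.704]
force: [0.4, 0.9, -6.2]
finger_gap: 0.454
```

```bash
python3 -c "
from h import *
plan((482,39.5,100,-20))"
```

```text
[ 0.048 -4.023 -1.105] turn 2.85
t 3.33 tcp [572.1 273.  101.5] long-axis -5.7 q6 -1.2 F [ 0.4  0.9 -6.2] gap 0.454
```

Request:
step_arm(increments=[0, -0.7, -0.2, 0.6, 1, 0, -1.6, -0.4, 1.2, 1, 0, -2.5, -0.7, 1.8, 1, 0, -3.4, -0.9, 2.4, 1, 0, -4.0, -1.1, 2.85, 1])

```text
t: 3.95
tcp_pos: [0.4818, 0.0389, 0.1033]
tool_rot: [0.122, 0.698, -0.125, 0.694]
force: [1.1, -0.3, -6.4]
finger_gap: 0.454
```

```bash
python3 -c "
from h import *
plan((482,39.5,100,-20),(482,39.5,17,-20))
m=camera_model('top');im=snapshot('top');cv2.imwrite('pics/t2.png',im);
cv2.imwrite('pics/w3.png',snapshot('wrist'))"
```

```text
[ 0.055  0.011 -0.001] turn -0.03
[1.439 0.018 0.006] turn -0.03
t 3.95 tcp [481.8  38.9 103.3] long-axis -20.1 q6 -1.36 F [ 1.1 -0.3 -6.4] gap 0.454
```

View pics/w3.png

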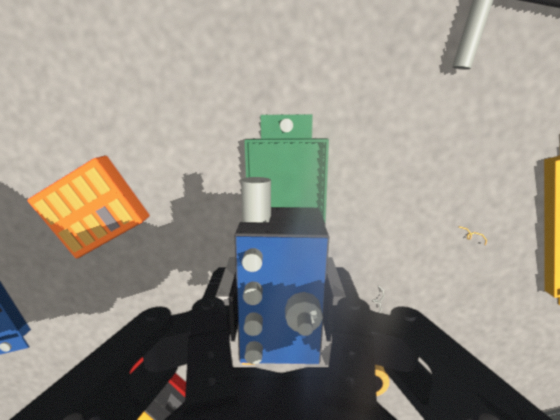

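Request:
step_arm(increments=[0.5, 0, 0, 0, 1, 1.0, 0, 0, 0, 1, 1.3, 0, 0, 0, 1, 1.4, 0, 0, 0, 1, 1.44, 0, 0, 0, 1])

```text
t: 4.68
tcp_pos: [0.4801, 0.0381, 0.0168]
tool_rot: [0.122, 0.699, -0.126, 0.693]
force: [0.4, 0.7, -6.6]
finger_gap: 0.458
```

```bash
python3 -c "
from h import *
plan()"
```

```text
t 4.67 tcp [480.1  38.1  16.8] long-axis -20.2 q6 -1.36 F [ 0.4  0.7 -6.6] gap 0.458
```

Request:
step_arm(increments=[0.02, 0, 0, 0, 1, 0.03, 0, 0, 0, 1, 0.04, 0, 0, 0, 1, 0.05, 0, 0, 0, 1, 0.05, 0, 0, 0, 1])

```text
t: 5.3
tcp_pos: [0.4804, 0.0381, 0.0164]
tool_rot: [0.122, 0.698, -0.126, 0.694]
force: [-3.2, -0.7, 14.8]
finger_gap: 0.458
```

Request:
step_arm(increments=[0, 0, 0, 0, 0.5, 0, 0, 0, 0, 0, 0, 0, 0, 0, 0, -0.4, 0, 0, 0, 0, -1.2, 0, 0, 0, 0])

```text
t: 5.92
tcp_pos: [0.4797, 0.0385, 0.0876]
tool_rot: [0.122, 0.7, -0.126, 0.692]
force: [1.3, 0.6, 0.7]
finger_gap: 0.998
```

```bash
python3 -c "
from h import *
plan((637,-150,180,15))"
```

```text
[-1.561 -2.051  3.532] turn -7.05
t 5.92 tcp [479.7  38.5  87.6] long-axis -20.2 q6 -1.36 F [1.3 0.6 0.7] gap 0.998
```

Request:
step_arm(increments=[-0.8, -0.4, 0.5, -1.4, 0, -1.2, -0.9, 1.4, -2.8, 0, -1.56, -1.4, 2.2, -4.2, 0, -1.56, -1.8, 3, -5.6, 0, -1.56, -2.05, 3.53, -7, 0])

```text
t: 6.55
tcp_pos: [0.6387, -0.1524, 0.1802]
tool_rot: [-0.093, 0.705, 0.091, 0.698]
force: [-0.0, -0.4, -0.4]
finger_gap: 0.998
```

```bash
python3 -c "
from h import *
m=camera_model('wrist');im=snapshot('wrist');cv2.imwrite('pics/w4.png',im)
plan((637,-150,180,15))
for c,z in(('red',.006),('yellow',.043)):
  M=mask(im,c); n,l,s,ce=cv2.connectedComponentsWithStats(M)
  for i in range(1,n):
    if s[i,4]>300: v,u=np.nonzero(l==i); print(c,s[i],rect(cast(np.c_[u,v],m,z)))
"
```

```text
[-0.001  0.116 -0.053] turn -0.0
t 6.6 tcp [ 641.9 -155.9  180. ] long-axis 15.0 q6 -2.23 F [ 4.2 -2.2  1.2] gap 1.0
red [ 245  108   66  147 3864] (array([ 636.3, -154.4]), 159.6, 64.3, 18.4)
yellow [ 258  166   43   68 2158] (array([ 640.5, -152.6]), 67.2, 39.4, 16.1)
yellow [ 437  221   56   46 1603] (array([637.4,  40.8]), 63.1, 41.2, 70.3)
yellow [253 291  19  70 842] (array([ 787.5, -133.7]), 92.6, 17.3, 17.2)
yellow [281 303  16  41 396] (array([ 775.3, -106.2]), 53.3, 15.7, 18.2)
```

View pics/w4.png

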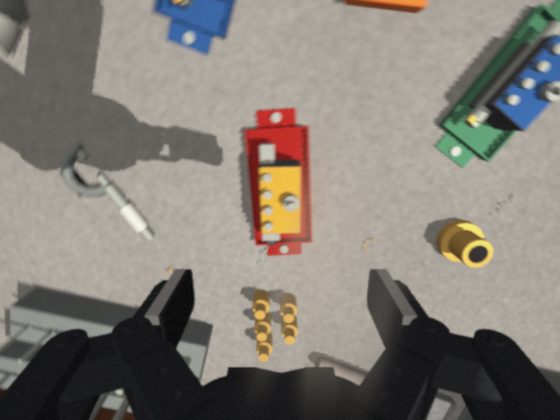

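```bash
python3 -c "
from h import *
plan((639,-151,15.5,16))"
```

```text
[ 2.741  0.107 -0.007] turn -0.2
t 6.6 tcp [ 641.9 -155.9  180. ] long-axis 15.0 q6 -2.23 F [ 4.2 -2.2  1.2] gap 1.0
```

Request:
step_arm(increments=[0.6, 0.1, 0, -0.2, 0, 1.3, 0.1, 0, -0.2, 0, 1.6, 0.1, 0, -0.2, 0, 1.6, 0.1, 0, -0.2, 0, 1.6, 0.1, 0, -0.2, 0])

```text
t: 7.22
tcp_pos: [0.641, -0.1512, 0.0854]
tool_rot: [-0.101, 0.701, 0.095, 0.699]
force: [0.4, 0.7, -0.3]
finger_gap: 1.002
```

```bash
python3 -c "
from h import *
m=camera_model('wrist');im=snapshot('wrist')
for c,z in(('red',.006),('yellow',.043)):
  M=mask(im,c); n,l,s,ce=cv2.connectedComponentsWithStats(M)
  for i in range(1,n):
    if s[i,4]>2000: v,u=np.nonzero(l==i); print(c,s[i],rect(cast(np.c_[u,v],m,z)))
plan((639,-151,15.5,16))"
```

```text
red [ 233  101   92  198 7408] (array([ 634.8, -152.9]), 159.3, 65.5, 18.0)
yellow [ 252  187   61   94 4306] (array([ 639.9, -150.9]), 67.0, 39.1, 15.5)
yellow [ 490  261   70   70 3255] (array([633.5,  33.9]), 71.4, 40.0, 78.7)
[ 1.171  0.024 -0.029] turn -0.0
t 7.28 tcp [ 641.2 -151.3   85.8] long-axis 16.0 q6 -2.24 F [ 0.4 -0.8  1. ] gap 0.997
```

Consistent: holder (640,-151), 15.5°; red tray (635,-153), 18°. Grasp.

Request:
step_arm(increments=[0.5, 0, -0.02, 0, 0, 1.0, 0, -0.02, 0, 0, 1.15, 0, -0.02, 0, 0, 1.16, 0, -0.02, 0, 0, 1.16, 0, -0.02, 0, 0.4])

```text
t: 7.9
tcp_pos: [0.6411, -0.1526, 0.0177]
tool_rot: [-0.102, 0.7, 0.095, 0.7]
force: [-0.1, 0.1, 0.2]
finger_gap: 0.818
```

Request:
step_arm(increments=[0, 0, 0, 0, 1, 0, 0, 0, 0, 1, 0, 0, 0, 0, 1, 0, 0, 0, 0, 1, 0, 0, 0, 0, 1])

```text
t: 8.52
tcp_pos: [0.6421, -0.1526, 0.0194]
tool_rot: [-0.102, 0.699, 0.095, 0.701]
force: [-1.2, 1.0, 5.9]
finger_gap: 0.453
```

Request:
step_arm(increments=[-0.1, 0, 0, 0, 1, -0.3, 0, 0, 0, 1, -0.8, 0, 0, 0, 1, -1.3, 0, 0, 0, 1, -1.7, 0, 0, 0, 1])

```text
t: 9.15
tcp_pos: [0.6416, -0.1516, 0.1226]
tool_rot: [-0.102, 0.699, 0.094, 0.701]
force: [0.5, 0.1, -4.4]
finger_gap: 0.449
```

```bash
python3 -c "
from h import *
plan((574.5,277,115,-4.7),(610,60,115,5))"
```

```text
[0.049 7.176 0.892] turn 4.14
[0.089 3.537 0.465] turn 2.2
t 9.15 tcp [ 641.6 -151.6  122.6] long-axis 16.0 q6 -2.24 F [ 0.5  0.1 -4.4] gap 0.449
```

Request:
step_arm(increments=[0, 0.7, 0.1, 0.5, 1, 0, 1.6, 0.2, 1, 1, 0, 2.5, 0.3, 1.5, 1, 0, 3.4, 0.4, 2, 1, 0, 4.3, 0.5, 2.5, 1])

```text
t: 9.78
tcp_pos: [0.5987, 0.1062, 0.12]
tool_rot: [-0.025, 0.706, 0.017, 0.708]
force: [1.3, -0.2, -4.8]
finger_gap: 0.449
```

```bash
python3 -c "
from h import *
plan((576,277,110,-4.7))"
```

```text
[ 0.136  2.866 -0.21 ] turn 1.62
t 9.78 tcp [598.7 106.2 120. ] long-axis 3.4 q6 -1.62 F [ 1.3 -0.2 -4.8] gap 0.449
```

Request:
step_arm(increments=[0, 0.8, -0.06, 0.5, 1, 0, 1.6, -0.12, 1, 1, 0, 2.3, -0.17, 1.4, 1, 0, 2.8, -0.2, 1.6, 1, 0, 2.87, -0.2, 1.6, 1])

```text
t: 10.4
tcp_pos: [0.5754, 0.2796, 0.1182]
tool_rot: [0.024, 0.705, -0.031, 0.708]
force: [-0.2, -0.3, -4.4]
finger_gap: 0.453
```

```bash
python3 -c "
from h import *
m=camera_model('wrist');im=snapshot('wrist');cv2.imwrite('pics/w5.png',im)
plan((576,277,19,-4.7))"
```

```text
[ 1.653e+00 -1.200e-02 -1.000e-03] turn 0.04
t 10.45 tcp [575.8 278.7 118.1] long-axis -4.5 q6 -1.2 F [-0.9  0.3 -4.6] gap 0.447
```

View pics/w5.png

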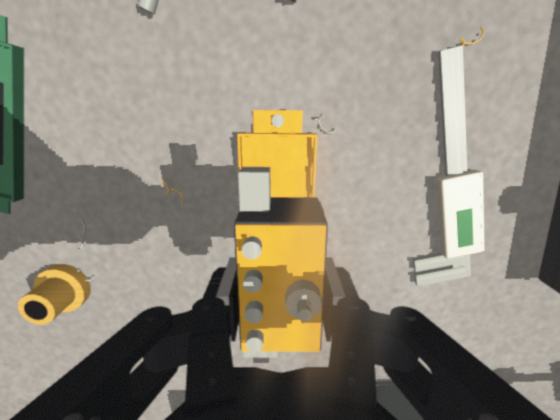

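Request:
step_arm(increments=[0.6, -0.03, 0, 0, 1, 1.2, -0.03, 0, 0, 1, 1.5, -0.03, 0, 0, 1, 1.65, -0.03, 0, 0, 1, 1.69, -0.03, 0, 0, 1])

```text
t: 11.08
tcp_pos: [0.5758, 0.2749, 0.0193]
tool_rot: [0.023, 0.706, -0.032, 0.707]
force: [-6.5, -4.6, 15.7]
finger_gap: 0.457
```

Request:
step_arm(increments=[0, 0, 0, 0, 0.5, 0, 0, 0, 0, 0, 0, 0, 0, 0, 0, -0.6, 0, 0, 0, 0, -1.6, 0, 0, 0, 0])

```text
t: 11.7
tcp_pos: [0.5741, 0.2755, 0.114]
tool_rot: [0.023, 0.708, -0.032, 0.705]
force: [0.2, 0.2, 0.5]
finger_gap: 1.001
```

```bash
cat >> h.py <<'E'
def comps(im,m,lst,amin=300):
    for c,z in lst:
        M=mask(im,c); n,l,s,ce=cv2.connectedComponentsWithStats(M)
        for i in range(1,n):
            if s[i,4]>amin: v,u=np.nonzero(l==i); print(c,s[i],rect(cast(np.c_[u,v],m,z)))
E
python3 -c "
from h import *
m=camera_model('wrist');im=snapshot('wrist');cv2.imwrite('pics/w6.png',im)
plan((445,-261,150,-3.5))"
```

```text
[-0.385 -9.127 -1.537] turn -0.19
t 11.75 tcp [579.8 277.6 124.1] long-axis -4.5 q6 -1.21 F [1.  0.6 4. ] gap 0.997
```

View pics/w6.png

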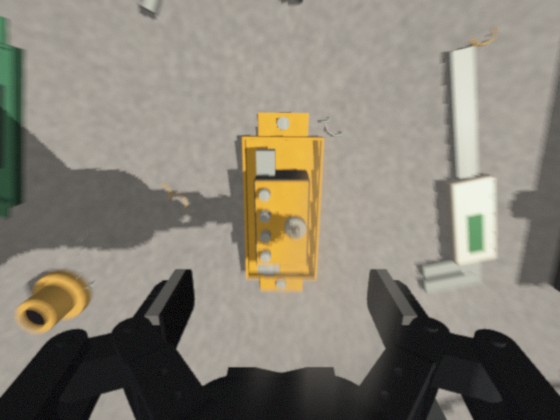

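Request:
step_arm(increments=[-0.3, -0.9, -0.15, 0, 0, -0.4, -1.9, -0.3, 0, 0, -0.4, -2.9, -0.5, 0, 0, -0.4, -3.9, -0.65, 0, 0, -0.4, -4.9, -0.8, 0, 0])

```text
t: 12.38
tcp_pos: [0.5088, -0.0133, 0.15]
tool_rot: [0.024, 0.701, -0.03, 0.712]
force: [1.0, -0.6, 0.9]
finger_gap: 0.999
```

```bash
python3 -c "
from h import *
im=snapshot('top');m=camera_model('top')
cv2.imwrite('pics/t3.png',im)
plan((445,-261,140,-3.5))"
```

```text
[ 0.202 -4.09  -0.713] turn -0.24
t 12.43 tcp [507.5 -19.7 149.8] long-axis -4.7 q6 -1.73 F [-1.6 -3.9 -0.6] gap 0.996
```

Request:
step_arm(increments=[0.1, -0.9, -0.15, -0.2, 0, 0.2, -1.9, -0.3, -0.2, 0, 0.2, -2.9, -0.5, -0.2, 0, 0.2, -3.9, -0.7, -0.2, 0, 0.2, -4.1, -0.72, -0.2, 0])

```text
t: 13.05
tcp_pos: [0.4445, -0.2657, 0.1404]
tool_rot: [0.019, 0.701, -0.03, 0.712]
force: [-0.0, 0.2, 0.7]
finger_gap: 1.001
```

Request:
step_arm(increments=[0.1, 0, 0, 0, 0, 0.5, 0, 0, 0, 0, 0.7, 0, 0, 0, 0, 0.7, 0, 0, 0, 0, 0.7, 0, 0, 0, 0])

```text
t: 13.68
tcp_pos: [0.4456, -0.2658, 0.0987]
tool_rot: [0.019, 0.701, -0.029, 0.712]
force: [-0.4, 0.4, 0.1]
finger_gap: 1.0
```

```bash
python3 -c "
from h import *
m=camera_model('wrist');im=snapshot('wrist');cv2.imwrite('pics/w7.png',im)
comps(im,m,[('blue',.006),('red',.043)])
plan((445,-261,15.5,-3.5))
im=snapshot('top');m=camera_model('top');cv2.imwrite('pics/t4.png',im)
print(find(im,m,'yellow',(130,180,160,230),.043))
c=im[150:260,110:180];cv2.imwrite('pics/c4.png',cv2.resize(c,None,fx=4,fy=4,interpolation=2))
"
```

```text
blue [ 241  107   83  184 5162] (array([ 438.5, -280.2]), 161.5, 59.8, -19.2)
blue [  0 222  16  74 828] (array([ 479. , -511.6]), 76.4, 13.0, -21.2)
red [ 258  183   57   88 3623] (array([ 446.1, -261.3]), 66.4, 38.0, -1.7)
red [359 341  27  31 444] (array([ 565. , -195.4]), 28.0, 20.3, 17.1)
red [426 388  26  32 521] (array([ 622.5, -134.7]), 37.7, 22.6, -2.7)
[ 1.389  0.105 -0.04 ] turn -0.08
t 13.72 tcp [ 445.6 -266.1   98.9] long-axis -3.9 q6 -2.25 F [ 0.2 -0.6  0.1] gap 1.0
(array([560.9, 267.4]), 102.4, 59.0, 0.8, 1063)
```

View pics/w7.png

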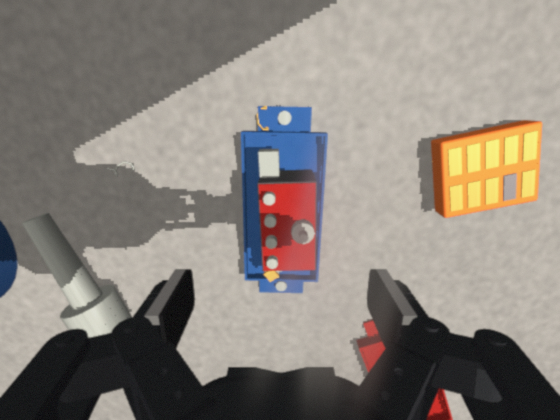

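```bash
python3 -c "
from h import *
m=camera_model('wrist');p=cast([[285,118],[281,287]],m,.004)*1000
print(p,p.mean(0),np.linalg.norm(p[0]-p[1]),np.degrees(np.arctan2(*(p[1]-p[0])[::-1])))
print(Ro.from_quat(sense()['tool_rot']).as_matrix()[:,0])
plan((446.5,-261.3,15.5,-3))"
```

```text
[[ 373.17352017 -258.7860746 ]
 [ 520.20747951 -271.62490789]] [ 446.69049984 -265.20549125] 147.59343087973485 -4.990343025847104
[ 0.01597211 -0.01609263 -0.99974293]
[ 1.391  0.105 -0.015] turn -0.19
t 13.78 tcp [ 445.6 -266.3   99.1] long-axis -3.9 q6 -2.25 F [ 0.8  0.3 -0. ] gap 1.003
```

Request:
step_arm(increments=[0.5, 0.1, 0, -0.2, 0, 1.0, 0.1, 0, -0.2, 0, 1.3, 0.1, 0, -0.2, 0, 1.37, 0.1, 0, -0.2, 0, 1.37, 0.1, 0, -0.2, 0.3])

```text
t: 14.4
tcp_pos: [0.4477, -0.2619, 0.0172]
tool_rot: [0.012, 0.701, -0.024, 0.713]
force: [-0.2, -0.3, 0.1]
finger_gap: 0.816
```

Request:
step_arm(increments=[0, 0, 0, 0, 1, 0, 0, 0, 0, 1, 0, 0, 0, 0, 1, 0, 0, 0, 0, 1, 0, 0, 0, 0, 1])

```text
t: 15.02
tcp_pos: [0.4482, -0.2623, 0.0186]
tool_rot: [0.012, 0.7, -0.024, 0.713]
force: [0.1, 0.8, 6.8]
finger_gap: 0.449
```

Request:
step_arm(increments=[-0.1, 0, 0, 0, 1, -0.3, 0, 0, 0, 1, -0.8, 0, 0, 0, 1, -1.2, 0, 0, 0, 1, -1.5, 0, 0, 0, 1])

```text
t: 15.65
tcp_pos: [0.4463, -0.2604, 0.1099]
tool_rot: [0.012, 0.7, -0.024, 0.713]
force: [0.2, 0.3, -6.8]
finger_gap: 0.452
```

```bash
python3 -c "
from h import *
plan((635.5,-153,105,18))"
```

```text
[0.107 1.951 3.055] turn -4.19
t 15.65 tcp [ 446.3 -260.4  109.9] long-axis -2.9 q6 -2.26 F [ 0.2  0.3 -6.8] gap 0.452
```

Request:
step_arm(increments=[0, 0.4, 0.6, -0.9, 1, 0, 0.8, 1.3, -1.8, 1, 0, 1.25, 2.0, -2.7, 1, 0, 1.7, 2.7, -3.6, 1, 0, 1.95, 3.07, -4.2, 1])

```text
t: 16.27
tcp_pos: [0.6378, -0.151, 0.1115]
tool_rot: [-0.12, 0.693, 0.105, 0.704]
force: [0.3, -0.6, -6.1]
finger_gap: 0.447
```

```bash
python3 -c "
from h import *
m=camera_model('wrist');im=snapshot('wrist');cv2.imwrite('pics/w8.png',im)
plan((636.5,-153,19,18))"
```

```text
[ 1.544  0.003 -0.11 ] turn 0.07
t 16.32 tcp [ 640.7 -149.5  111.7] long-axis 18.4 q6 -2.28 F [ 3.1  0.  -5.6] gap 0.454
```

View pics/w8.png

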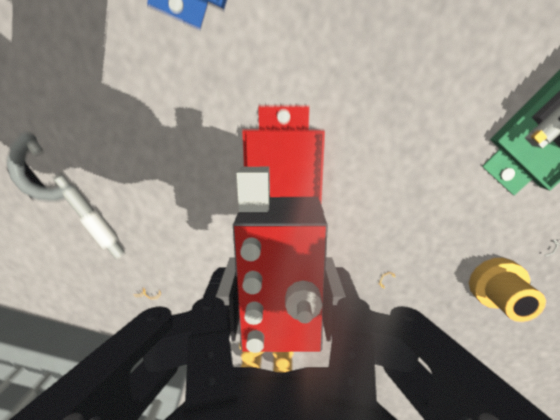

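Request:
step_arm(increments=[0.6, 0, -0.06, 0, 1, 1.1, 0, -0.08, 0, 1, 1.4, 0, -0.08, 0, 1, 1.54, 0, -0.08, 0, 1, 1.58, 0, -0.08, 0, 1])

```text
t: 16.95
tcp_pos: [0.6375, -0.1525, 0.0187]
tool_rot: [-0.12, 0.692, 0.106, 0.704]
force: [-6.9, 2.3, 12.4]
finger_gap: 0.448
```

Seated on the floor. Release, lift.

Request:
step_arm(increments=[0, 0, 0, 0, 0.5, 0, 0, 0, 0, 0, 0, 0, 0, 0, 0, -0.6, 0, 0, 0, 0, -1.6, 0, 0, 0, 0])

```text
t: 17.58
tcp_pos: [0.634, -0.1505, 0.1134]
tool_rot: [-0.119, 0.693, 0.107, 0.703]
force: [1.3, 0.5, 0.8]
finger_gap: 1.0
```

```bash
python3 -c "
from h import *
im=snapshot('wrist');cv2.imwrite('pics/w9.png',im)
im=snapshot('top');m=camera_model('top');cv2.imwrite('pics/t5.png',im)
print(find(im,m,'blue',(240,205,290,285),.043))
plan((481,39,120,-20))"
```

```text
(array([0., 0.]), 0.0, 0.0, 0.0, 0)
[-0.131  3.87  -1.511] turn 7.67
t 17.68 tcp [ 640.4 -152.8  121.8] long-axis 18.4 q6 -2.29 F [ 1.  -0.4  0.8] gap 1.003
```

View pics/w9.png

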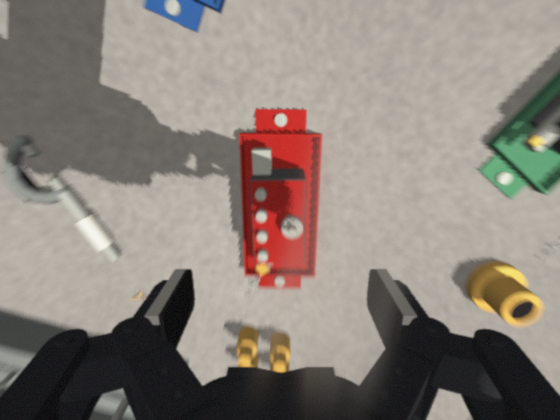

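Request:
step_arm(increments=[-0.2, 0.8, -0.3, 1.5, 0, -0.2, 1.6, -0.6, 3, 0, -0.15, 2.4, -0.9, 4.6, 0, -0.15, 3.2, -1.25, 6.2, 0, -0.15, 3.87, -1.5, 7.7, 0])

```text
t: 18.3
tcp_pos: [0.4799, 0.0405, 0.121]
tool_rot: [0.12, 0.683, -0.13, 0.709]
force: [0.0, 0.1, -0.2]
finger_gap: 1.001
```

Request:
step_arm(increments=[0.1, 0, 0, 0, 0, 0.2, 0, 0, 0, 0, 0.3, 0, 0, 0, 0, 0.3, 0, 0, 0, 0, 0.3, 0, 0, 0, 0])

```text
t: 18.92
tcp_pos: [0.481, 0.0396, 0.1029]
tool_rot: [0.12, 0.682, -0.131, 0.709]
force: [0.1, 0.1, 1.0]
finger_gap: 1.0
```

```bash
python3 -c "
from h import *
m=camera_model('wrist');im=snapshot('wrist');cv2.imwrite('pics/w10.png',im)
comps(im,m,[('blue',.043)],1500)
plan((481,39,15.5,-20))"
```

```text
blue [ 252  184   55   84 2634] (array([483. ,  37.3]), 65.6, 37.3, -21.7)
[ 1.457  0.002 -0.053] turn -0.08
t 18.98 tcp [480.9  39.7 103. ] long-axis -20.4 q6 -1.33 F [-0.6  0.3 -0.9] gap 0.997
```

Request:
step_arm(increments=[0.5, 0, 0, 0, 0, 1.0, 0, 0, 0, 0, 1.35, 0, 0, 0, 0, 1.43, 0, 0, 0, 0, 1.44, 0, 0, 0, 0.3])

```text
t: 19.6
tcp_pos: [0.4842, 0.0377, 0.0168]
tool_rot: [0.12, 0.682, -0.131, 0.709]
force: [-1.2, -0.4, 0.5]
finger_gap: 0.821
```

Request:
step_arm(increments=[0, 0, 0, 0, 1, 0, 0, 0, 0, 1, 0, 0, 0, 0, 1, 0, 0, 0, 0, 1, 0, 0, 0, 0, 1])

```text
t: 20.23
tcp_pos: [0.4848, 0.0375, 0.0181]
tool_rot: [0.12, 0.682, -0.131, 0.71]
force: [-1.2, -1.8, 4.5]
finger_gap: 0.456
```

Request:
step_arm(increments=[-0.1, 0, 0, 0, 1, -0.3, 0, 0, 0, 1, -0.8, 0, 0, 0, 1, -1.2, 0, 0, 0, 1, -1.5, 0, 0, 0, 1])

```text
t: 20.85
tcp_pos: [0.4809, 0.0398, 0.1094]
tool_rot: [0.12, 0.681, -0.131, 0.71]
force: [0.0, -0.3, -5.3]
finger_gap: 0.453
```

```bash
python3 -c "
from h import *
plan((446,-265,108,-4.9))"
```

```text
[ 0.115 -4.963  1.221] turn -3.1
t 20.85 tcp [480.9  39.8 109.4] long-axis -20.4 q6 -1.33 F [ 0.  -0.3 -5.3] gap 0.453
```

Request:
step_arm(increments=[0, -0.7, 0.15, -0.5, 1, 0, -1.6, 0.4, -1, 1, 0, -2.5, 0.6, -1.6, 1, 0, -3.4, 0.85, -2.2, 1, 0.05, -4.3, 1.05, -2.7, 1])

```text
t: 21.48
tcp_pos: [0.4496, -0.2256, 0.1118]
tool_rot: [0.035, 0.692, -0.049, 0.719]
force: [1.5, 0.6, -6.3]
finger_gap: 0.446
```

```bash
python3 -c "
from h import *
plan((447,-265,108,-4.9))"
```

```text
[ 0.076 -0.656  0.032] turn -0.39
t 21.48 tcp [ 449.6 -225.6  111.8] long-axis -6.8 q6 -2.15 F [ 1.5  0.6 -6.3] gap 0.446
```

Request:
step_arm(increments=[0, -0.4, 0.03, -0.2, 1, 0, -0.65, 0.03, -0.4, 1, 0, -0.65, 0.03, -0.4, 1, 0, -0.65, 0.03, -0.4, 1, 0, -0.65, 0.03, -0.4, 1])

```text
t: 22.1
tcp_pos: [0.4465, -0.2631, 0.1125]
tool_rot: [0.022, 0.693, -0.036, 0.72]
force: [-0.1, 0.1, -5.3]
finger_gap: 0.451
```

```bash
python3 -c "
from h import *
m=camera_model('wrist');im=snapshot('wrist');cv2.imwrite('pics/w11.png',im)
plan((447,-265,18.5,-4.9))"
```

```text
[ 1.566e+00  1.000e-03 -5.200e-02] turn 0.03
t 22.15 tcp [ 446.6 -263.3  112.5] long-axis -4.8 q6 -2.25 F [-0.5  0.7 -6.9] gap 0.453
```

View pics/w11.png

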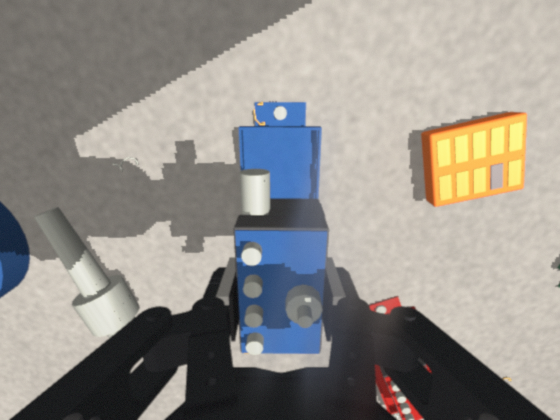

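Aligned with the blue tray (tray middle col 280, holder 281). Lower.

Request:
step_arm(increments=[0.6, 0, -0.03, 0, 1, 1.1, 0, -0.04, 0, 1, 1.4, 0, -0.05, 0, 1, 1.55, 0, -0.05, 0, 1, 1.6, 0, -0.05, 0, 1])

```text
t: 22.78
tcp_pos: [0.447, -0.2644, 0.0182]
tool_rot: [0.022, 0.693, -0.036, 0.719]
force: [-5.4, 3.0, 29.4]
finger_gap: 0.45
```

Seated. Release, lift, and move clear for a look from above.

Request:
step_arm(increments=[-0.02, 0, 0, 0, 0.5, -0.02, 0, 0, 0, 0, -0.02, 0, 0, 0, 0, -0.6, 0, 0, 0, 0, -1.6, 0, 0, 0, 0])

```text
t: 23.4
tcp_pos: [0.4426, -0.2617, 0.1135]
tool_rot: [0.023, 0.694, -0.035, 0.718]
force: [0.7, -0.6, 0.1]
finger_gap: 1.002
```

```bash
python3 -c "
from h import *
im=snapshot('wrist');cv2.imwrite('pics/w12.png',im)
plan()"
```

```text
t 23.45 tcp [ 446.  -264.4  121.3] long-axis -4.7 q6 -2.26 F [ 0.6 -0.1  3.5] gap 1.001
```

Request:
step_arm(increments=[-0.8, 0, 0, 0, 0, -1.6, 0, 0, 0, 0, -2, -0.8, 0, 0, 0, -2, -1.7, 0, 0, 0, -2, -2.6, 0, 0, 0])

```text
t: 24.08
tcp_pos: [0.428, -0.4181, 0.2457]
tool_rot: [0.019, 0.69, -0.038, 0.723]
force: [1.1, 1.2, -0.3]
finger_gap: 0.999
```

Request:
step_arm(increments=[0, -0.4, 0, 0, 0, 0, -0.4, 0, 0, 0, 0, -0.4, 0, 0, 0, 0, -0.4, 0, 0, 0, 0, -0.4, 0, 0, 0])

```text
t: 24.7
tcp_pos: [0.4264, -0.4408, 0.2465]
tool_rot: [0.019, 0.69, -0.038, 0.723]
force: [-0.2, -0.0, 0.0]
finger_gap: 0.999
```

```bash
python3 -c "
from h import *
im=snapshot('top');m=camera_model('top')
W={'yellow':(115,155,175,250),'red':(315,120,385,215),'blue':(380,205,440,310),'green':(225,195,295,295)}
x=[]
for c,w in W.items():
  print(c,find(im,m,c,w,.006,smin=70 if c=='green' else 120)); a=im[w[1]:w[1]+100,w[0]:w[0]+70]; a=cv2.copyMakeBorder(a,0,100-a.shape[0],0,70-a.shape[1],0)
  x.append(cv2.resize(a,None,fx=2.8,fy=2.8,interpolation=2))
w=cv2.imread('pics/w12.png')[90:300,180:390]
cv2.imwrite('pics/end.png',np.vstack([np.hstack(x),np.hstack([cv2.resize(im,(373,280)),cv2.resize(w,(280,280)),np.zeros((280,131,3),np.uint8)])]))
plan()"
```

```text
yellow (array([574.7, 277.3]), 162.0, 66.8, -5.1, 1729)
red (array([ 634.2, -151.8]), 160.2, 64.1, 17.8, 1583)
blue (array([ 443.8, -263.8]), 156.7, 60.7, -3.6, 1390)
green (array([481.2,  39.8]), 156.4, 60.4, -20.4, 1923)
t 24.75 tcp [ 426.4 -441.   246.5] long-axis -4.6 q6 -2.5 F [-0.4 -0.9 -0.4] gap 1.001
```

View pics/end.png

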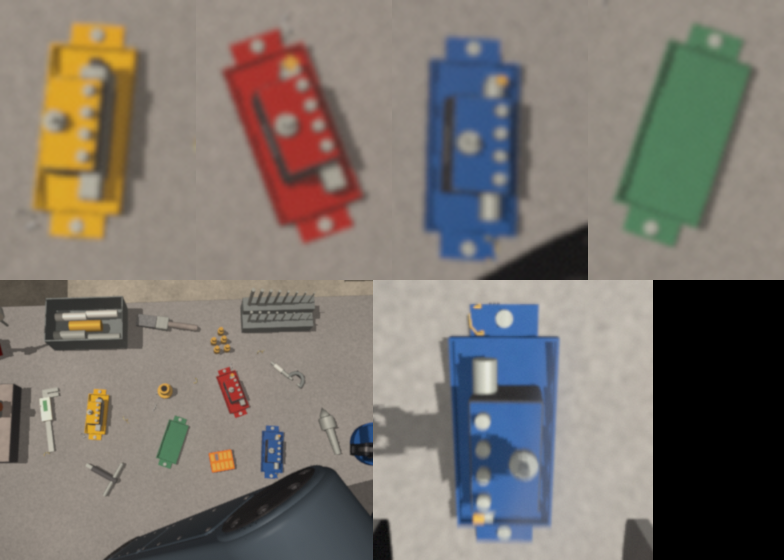

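```bash
python3 -c "
from h import *
m=camera_model('top');p=cast([[135.4,198.6],[347.5,164.6],[407.5,255.7]],m,.057)*1000
for c,q,t,a in zip('YRB',p,[(574.8,277),(635,-152.5),(445,-264.7)],(-4.8,18,-4.8)):
  d=q-np.array(t);a=np.radians(a);u=np.array([np.cos(a),np.sin(a)]);print(c,q.round(1),'along',round(d@u,1),'across (nut at 10)',round(d@np.array([-u[1],u[0]]),1))
sign_off()"
```

```text
Y [570.6 281.7] along -4.6 across (nut at 10) 4.4
R [ 628.4 -143.1] along -3.4 across (nut at 10) 11.0
B [ 444.3 -251.6] along -1.8 across (nut at 10) 13.0
the job is handed in; nothing more can be done
```

The job is handed in. The red, blue and yellow holders now stand in their own trays and the green tray is empty. The blue holder was parked in the green tray meanwhile. It took about 25 s of the 96 s allowed.

- **Seating:** at each final placing the tool stopped at the same height as when it had gripped that holder off a tray floor (within about 1 mm), with an upward contact force of 12–29 N. All three were then released and the arm moved clear.
- **Position:** in the last top picture the holders lie lengthways inside the walls, and nothing appears to rest on a rim. A check of where each nut sits put the holder centres about 5 mm or less along the tray from its middle. Across the tray it gave about 1 mm for red, 3 mm for blue and 6 mm for yellow. The limit is 15 mm.
- **Disagreement:** for yellow, the earlier wrist picture suggested an offset of only about 3 mm across. Both figures are well inside the limit, so I did not correct it.
- **Bystanders:** the bushing, micrometer and chuck key look unmoved in the last top picture. I checked them only by eye.
- **Not measured:** I did not measure the final tilt of each holder directly. The tool had drifted by about 2° by the last move. The blue holder looks upright in the wrist picture taken after its release.

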